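Set and pin the trolley wheel's castle nut

ROBOT

A 6-joint arm with a two-finger parallel gripper is mounted at the origin on the work surface. World frame = base frame: x ahead of the robot, y to its left, z up, the work surface at z = 0. Lengths are in m, angles in rad, forces in N, time in s.
With the tool pointing down it reaches from about 0.375 to 0.975 m from the base axis. Payload 3.8 kg.
Tool frame: the origin (TCP) lies at the very end of the fingers, on their centre line; the grasp point (between the pads) lies robot.grip_depth behind it (robot.grip_depth is the distance from the TCP to the grasp point, in m); z points along the fingers, x is the direction in which the jaws open and shut, and the axes are right-handed (so a half turn about z gives the same grasp; the last joint's range is limited). The gripper opens to 85 mm and grips with 20 to 120 N. Pads are 22 mm wide; open, the fingers measure 114 mm over their backs; the gripper's body (76 mm by 85 mm) begins 54 mm behind the grasp point. The pads swing forward as they close: fully open they stand 13 mm farther back than shut.
Start: joints at [-1.152, 0.264, 1.604, -0, 1.274, -0.037], TCP at [0.297, -0.606, 0.231] pointing down, gripper open.
Joint ranges: [-2.63, 2.63], [-0.94, 2.18], [0.31, 2.57], [-1.31, 4.45], [0, 2.66], [-2.55, 2.55]. Speed limits (rad/s): [2.57, 2.57, 3.14, 3.14, 3.14, 3.14].

INTERFACE

Orientations are given as a unit quaternion [w, x, y, z].
In Python, from workcell import robot gives the robot as it stands. Calls block until the motion is done:
- robot.goto(position, orientation): joint-space move of the TCP to a pose.
- robot.servo_line(position, rate=0.15, attitude=None): straight line of the TCP; attitude=None keeps the orientation; rate is the mean speed in m/s.
- robot.goto_joints(angles): joint-space move.
- robot.command_gripper(opening, grip_force=None): opening from 0.0 (shut) to 1.0 (fully open); grip_force is the grip in N (None keeps the last); returns when the fingers have stopped.
- robot.dwell(seconds).
- robot.solve_ik(position, orientation): joint angles nearest the present ones, or None.
- robot.read_camera(name): name is "side" or "top" or "wrist"; returns a dict with "img" (420x560x3 uint8, red, green, blue), "fx", "fy", "cx", "cy" (pixels), "k1" (the pictures are not rectified: a ray, as slopes to the right and down, at radius r is drawn at 1 + k1 r^2 times it, then the intrinsics apply), "eye" and "attitude" of the camera in the world; the wrist camera has in their place "hand_eye" (4x4, takes a point from camera to tool coordinates, whose origin is the TCP and whose axes are the tool frame's). Camera axes: x right, y down, z forward; pixel columns grow to the right and rows downward; lengths in m; the calibration is good to about 2 mm. A picture is of the moment at which its call begins: read the wrist's pose just before it. There is no depth.
A pose or a line that the arm cannot do raises robot.MotionError and nothing moves.
- robot.hand_in(): hands the job in, once; it reports no verdict.
Readings, each from a call of its own:
- robot.current_time_s(): time.
- robot.current_q(): joint angles.
- robot.current_qd(): joint speeds.
- robot.current_effort(): joint torques, N m.
- robot.current_position(): TCP position.
- robot.current_ee_rot(): TCP orientation.
- robot.current_contact_force(): force on the tool from outside, world axes, zero at the start.
- robot.current_torque(): the same for the moment, N m.
- robot.current_opening(): opening from 0.0 (shut) to 1.0 (fully open).
Only numpy, scipy, OpenCV 4.12 (cv2) and the standard library are available. Lean on these libraries where they do the work, as an engineer would, in place of code of your own. Each camera call takes 0.05 s, during which the arm holds its last target.

TASK

The trolley's wheel is on its stub axle and the castle nut is still loose on the thread. Turn the nut down (clockwise seen from above) until you feel it come snug on its washer, then tighten it on just as far as the next slot that lines up with the cross hole in the axle, not back to the one before. Then feel the locking pin gently through slot and hole until its head is home against the nut, never forcing it, let go, and leave the other things on the trolley where they are.

Things in the scene. Friction and masses are not known exactly. Their poses are not given: they have to be found in the camera images.
- axle_hole (a point): Centre of the cross hole in the upright 24 mm steel axle end, on the wheel's vertical axis. x runs along the hole (level), z is up. The hole is square, 6.2 mm wide and high, and goes right through, both ends alike: the pin may enter from either end. The axle's flank is 12 mm from the axis and its top 12 mm above this point, 7 mm above the nut's top.
- nut_base (a point): On the axis, at the underside of the steel castle nut, 22 mm below the cross hole's centre; z is up, x turns with the nut and runs along a slot. Hexagon 36 mm across flats, 19 mm high, with an 8 mm crown on top (27 mm in all) cut by six slots 7 mm wide, open at the top, one in the middle of each flat (every 60 degrees; x faces a flat squarely). The slots' floors are level with the hole's bottom.
- nut_seat (a point): On the axis, at the top of the flat washer (44 mm across, 3 mm thick) under the nut; axes fixed. The loose nut turns freely (0.03 N m) until, 54 to 115 degrees on from its start and not to be seen, it comes snug on the washer; from there it is stiff (0.45 N m), drags the washer round, and a weak grip slips. The next slot lines up at least 11 degrees on from snug. The nut stays where it is left.
- pin_head (a point): Centre of the locking pin's square steel head, 36 mm long along x, 14 x 14 mm across (y, z). x points along the shank to its tip, z is up; the pin lies flat on the trolley top with its shank level, 7 mm up. The shank, 5 mm thick and 44 mm long with a round end, starts 18 mm ahead of this point (the head's shoulder) and ends 62 mm ahead. About 60 g.
- pin_seat (a point): Point on the axis of the pin's shank, 18 mm ahead of the head's shoulder (36 mm ahead of the head's centre), same axes as the head: it lies at the centre of the cross hole when the shoulder is home against the nut.
- hub: The wheel lying flat on its stub axle, all fixed but the nut and its washer: rubber tyre 160 mm across with its top 88 mm up, hub face 60 mm across and 93 mm up, washer top 97 mm up, on a 220 x 180 mm plywood board 18 mm thick. Origin on the trolley top under the axle, x along the board and the cross hole, z up.
- pin: The locking pin as a whole; origin at its underside, 7 mm below the axis at the head's shoulder, x along the shank to its tip.
- grease_tin: Small plain steel tin, 68 mm across, 55 mm high; origin at its underside. Not part of the job: leave it alone.
- pot: Lidded enamel pot, 190 mm across, 160 mm high; origin at its underside. Not part of the job: leave it alone.
- scoop: Yellow plastic scoop, 85 x 60 x 40 mm with a 105 mm handle; origin at its underside. Not part of the job: leave it alone.
- spoon0: Wooden spoon, 290 mm long; origin at its underside. Not part of the job: leave it alone.
- spoon1: Wooden spoon, 290 mm long; origin at its underside. Not part of the job: leave it alone.
- cup: White ceramic cup with a handle, 80 mm across, 85 mm high; origin at its underside. Not part of the job: leave it alone.
- spanner: Steel open spanner, 220 mm long, 10 mm thick; origin at its underside. Not part of the job: leave it alone.
- washer: Spare steel washer lying on the trolley, 44 mm across, 6 mm thick; origin at its underside. Not part of the job: leave it alone.

How it is judged:
By the outcome, as a careful person would: the job done as asked, in the order asked, and still so for the second after the job is handed in, with the robot touching nothing.
It also fails if it takes over 72 s, if anything falls off the work surface, if the arm or the gripper's body presses on something with over 40 N, if the wrist force passes 120 N, or if a joint passes its speed limit or range.

## Working session

There is one attempt and no reset: what is moved stays moved. The work goes in short steps, each a Python script; the robot and the scene stay as the last script left them, time stands still between calls to the robot, and variables do not carry over. Pictures are saved under pics/ and viewed, and the job is handed in when it is done.

```bash
ls; mkdir -p pics; python3 - <<'E'
from workcell import robot
import cv2
print(robot.grip_depth, robot.current_time_s(), robot.current_position(), robot.current_ee_rot())
for n in ["side","top","wrist"]:
    d=robot.read_camera(n)
    cv2.imwrite(f"pics/{n}0.png",d["img"][:,:,::-1])
    print(n,{k:v for k,v in d.items() if k!="img"})
E
```

```text
pics
0.0187 0.0 [ 0.29681966 -0.60540095  0.22992477] [-6.46549930e-04  8.48589983e-01 -5.29049826e-01 -9.50873469e-04]
side {'fx': 399.5955806339552, 'fy': 399.5955806339552, 'cx': 283.0414537786869, 'cy': 205.1183803542313, 'k1': -0.03586450225709281, 'eye': array([0.34538675, 0.76893322, 0.82427292]), 'attitude': array([ 0.0547348 , -0.13033545,  0.90308154, -0.40553731])}
top {'fx': 512.8888291751267, 'fy': 512.8888291751267, 'cx': 277.2188200112951, 'cy': 206.73791462309862, 'k1': -0.12300149940366521, 'eye': array([ 0.35960033, -0.04466271,  1.53837371]), 'attitude': array([-0.05687175,  0.70994237, -0.70021184,  0.04950577])}
wrist {'fx': 304.7797503698443, 'fy': 304.7797503698443, 'cx': 276.9825285938421, 'cy': 208.6074091842555, 'k1': -0.05531702288545684, 'hand_eye': array([[ 9.99999799e-01, -3.99697199e-04, -4.91258722e-04,
        -1.98712044e-03],
       [ 5.18680692e-04,  9.61974299e-01,  2.73139486e-01,
        -6.89548354e-02],
       [ 3.63405177e-04, -2.73139686e-01,  9.61974314e-01,
        -1.43532089e-01],
       [ 0.00000000e+00,  0.00000000e+00,  0.00000000e+00,
         1.00000000e+00]])}
```

View pics/side0.png

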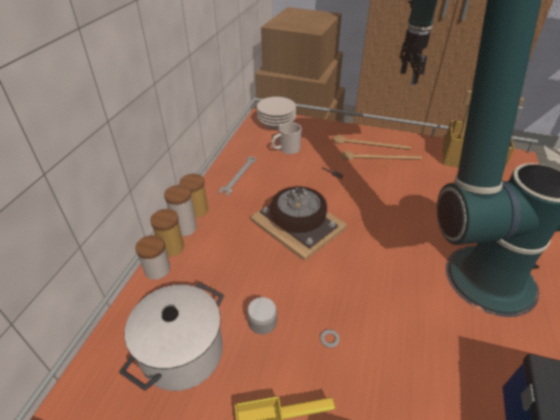

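View pics/top0.png

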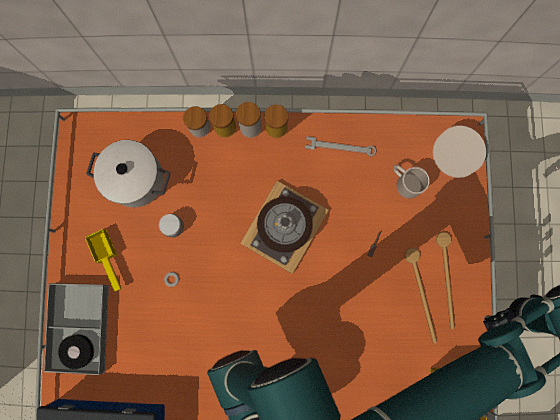

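View pics/wrist0.png

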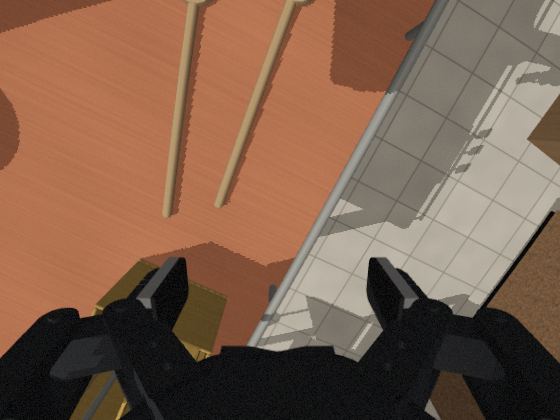

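Top view: wheel axle about (287,221), board around it, the pin near (374,243) and dark head at (370,250). Side view: nut near (299,198), pin near (334,172).

```bash
cat > h.py <<'E'
from workcell import robot
import numpy as np, cv2
from scipy.spatial.transform import Rotation as R
def rot(q): return R.from_quat([q[1],q[2],q[3],q[0]])
def quat(r):
    x=r.as_quat(); return np.array([x[3],x[0],x[1],x[2]])
def campose(d,p=None,q=None):
    if 'eye' in d: return rot(d['attitude']).as_matrix(),np.array(d['eye'])
    H=np.array(d['hand_eye']);M=rot(q).as_matrix()
    return M@H[:3,:3], M@H[:3,3]+p
def ray(d,uv,p=None,q=None):
    Rm,e=campose(d,p,q)
    b=np.array([(uv[0]-d['cx'])/d['fx'],(uv[1]-d['cy'])/d['fy']]);s=b.copy()
    for _ in range(30): s=b/(1+d['k1']*(s@s))
    v=Rm@np.array([s[0],s[1],1.]); return e,v/np.linalg.norm(v)
def onz(d,uv,z,p=None,q=None):
    e,v=ray(d,uv,p,q); return e+v*(z-e[2])/v[2]
def proj(d,P,p=None,q=None):
    Rm,e=campose(d,p,q); c=(np.asarray(P)-e)@Rm
    s=c[...,:2]/c[...,2:3]; s=s*(1+d['k1']*(s**2).sum(-1,keepdims=True))
    return s*[d['fx'],d['fy']]+[d['cx'],d['cy']]
def down(yaw): # tool z down, tool x at yaw in world
    c,s=np.cos(yaw),np.sin(yaw)
    return quat(R.from_matrix(np.array([[c,s,0],[s,-c,0],[0,0,-1.]])))
def snap(n,name):
    p,q=robot.current_position(),robot.current_ee_rot()
    d=robot.read_camera(n); cv2.imwrite(f"pics/{name}.png",d["img"][:,:,::-1])
    import pickle; pickle.dump((d,p,q),open(f"pics/{name}.pkl","wb")); return d,p,q
E
python3 - <<'E'
from h import *
d=robot.read_camera("top")
print(onz(d,(287,221),.13),onz(d,(374,243),.007),onz(d,(370,251),.007),onz(d,(379,231),.007))
c=onz(d,(283,185),.018),onz(d,(328,206),.018),onz(d,(292,271),.018),onz(d,(241,240),.018);print(c)
s=robot.read_camera("side"); print(onz(s,(299,197),.13),onz(s,(334,172),.007))
i=cv2.resize(d["img"][170:290,220:400],None,fx=4,fy=4,interpolation=cv2.INTER_CUBIC);cv2.imwrite("pics/c1.png",i[:,:,::-1])
E
```

```text
[ 0.53365721 -0.05602088  0.13      ] [ 0.48571009 -0.3186757   0.007     ] [ 0.46160282 -0.30638583  0.007     ] [ 0.52203865 -0.3342298   0.007     ]
(array([ 0.65676576, -0.0435825 ,  0.018     ]), array([ 0.59441488, -0.17939659,  0.018     ]), array([ 0.39918523, -0.07344286,  0.018     ]), array([0.48871148, 0.07918004, 0.018     ]))
[ 0.52718294 -0.02438391  0.13      ] [ 0.47821591 -0.3258224   0.007     ]
```

View pics/c1.png

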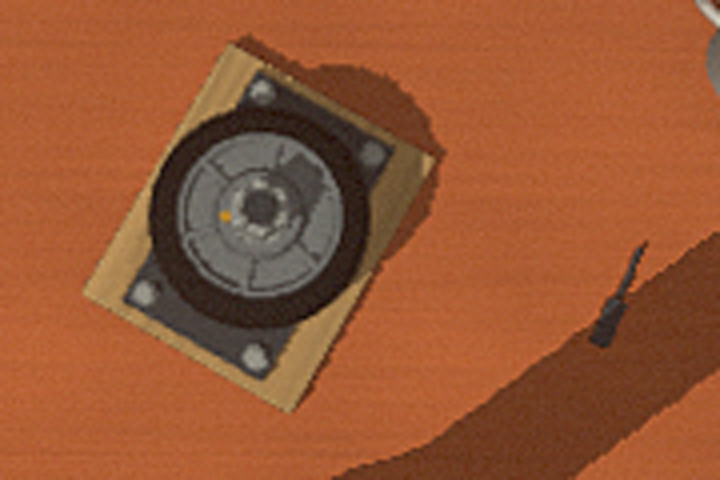

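```bash
python3 - <<'E'
from h import *
d=robot.read_camera("top")
hd=onz(d,(371.7,251.2),.007);tp=onz(d,(381.2,231.2),.007);ax=onz(d,(285.2,221.7),.131);print(hd,tp,ax)
t0=robot.current_time_s()
yaw=np.radians(65)
f=np.array([np.cos(yaw-np.pi/2),np.sin(yaw-np.pi/2)])
m=(hd+tp)[:2]/2-f*.02
robot.goto([m[0],m[1],.17],down(yaw)); print(robot.current_time_s()-t0,robot.current_q(),robot.current_position())
snap("wrist","w1")
m=ax[:2]-f*.04
robot.goto([m[0],m[1],.25],down(yaw)); print(robot.current_time_s()-t0,robot.current_q(),robot.current_position())
snap("wrist","w2")
E
```

```text
[ 0.46105537 -0.31149835  0.007     ] [ 0.52150826 -0.34089478  0.007     ] [ 0.53151932 -0.05106253  0.131     ]
1.525 [-6.35605966e-01  1.13296842e-01  1.89757638e+00 -3.08011773e-04
  1.12997604e+00 -1.76888233e+00] [ 0.47324801 -0.31830981  0.17034464]
2.7083000000000004 [-1.20285838e-01 -8.96024422e-02  1.95256068e+00 -6.88852053e-04
  1.27901823e+00 -1.25394807e+00] [ 0.49523216 -0.03500822  0.24962675]
```

View pics/w1.png

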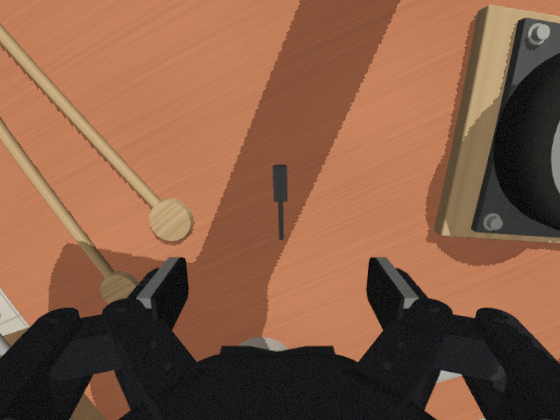

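View pics/w2.png

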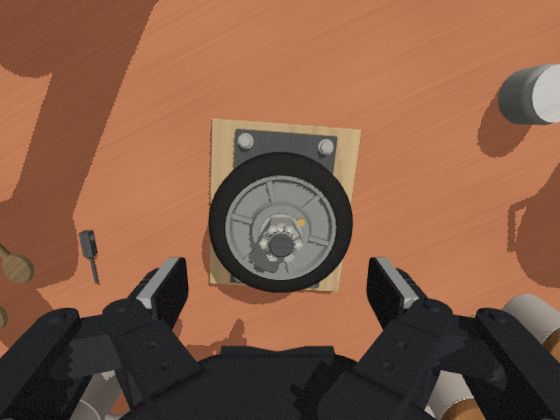

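w1: pin head (280,183), shoulder ~ (281,202), tip (281,239). w2: axle top (281,244), board corners (212,119),(360,129),(209,284),(340,291).

```bash
python3 - <<'E'
import cv2
a=cv2.imread("pics/w1.png")[155:250,230:330];cv2.imwrite("pics/w1c.png",cv2.resize(a,None,fx=6,fy=6,interpolation=cv2.INTER_CUBIC))
a=cv2.imread("pics/w2.png")[195:295,215:345];cv2.imwrite("pics/w2c.png",cv2.resize(a,None,fx=6,fy=6,interpolation=cv2.INTER_CUBIC))
a=cv2.imread("pics/w2.png")[110:300,195:370];cv2.imwrite("pics/w2d.png",cv2.resize(a,None,fx=3,fy=3,interpolation=cv2.INTER_CUBIC))
E
```

```text
(no output)
```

View pics/w1c.png

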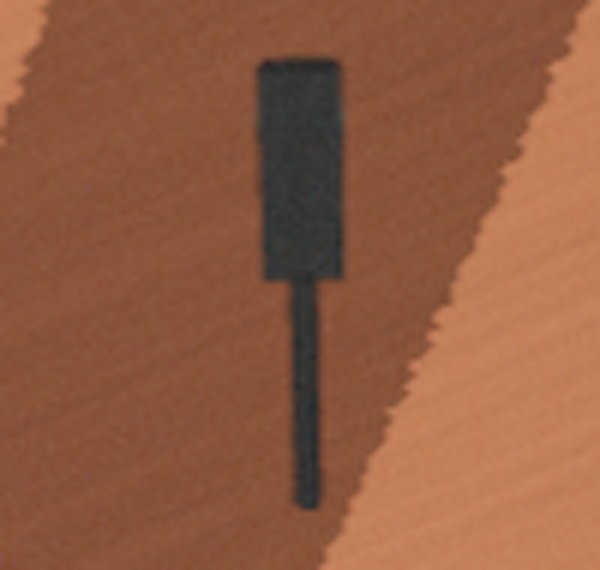

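View pics/w2c.png

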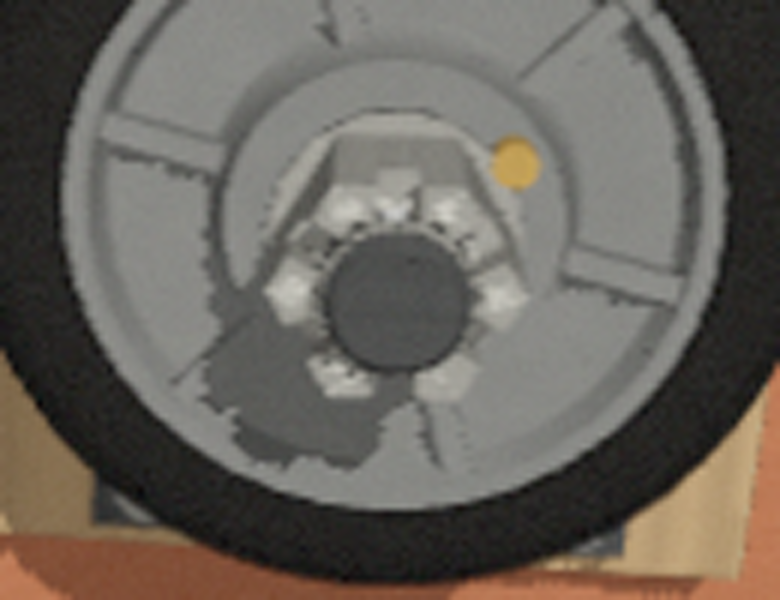

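View pics/w2d.png

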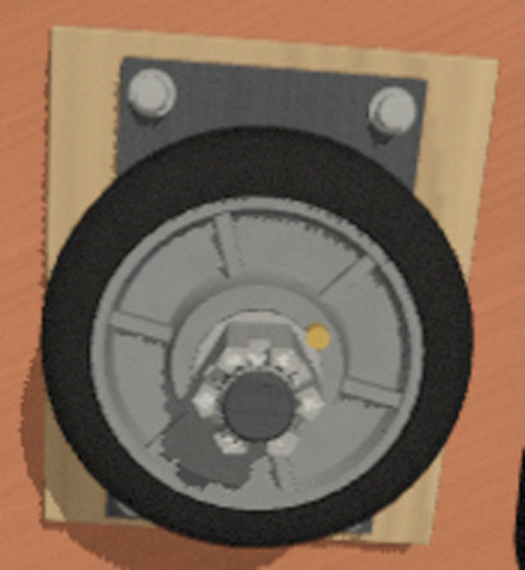

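```bash
python3 - <<'E'
from h import *
import pickle
d,p,q=pickle.load(open("pics/w1.pkl","rb"))
def c(x,y,f,ox,oy): return (x/f+ox-.5,y/f+oy-.5)
w=lambda x,y,z: onz(d,c(x,y,6,230,155),z,p,q)
a=[w(258,68,.014),w(341,68,.014),w(264,278,.014),w(343,278,.014)]
for x in a: print(x)
tip=w(308,508,.007);sh=w(304.5,290,.007);print(tip,sh,np.degrees(np.arctan2(*(tip-sh)[1::-1])))
hc=np.mean(a,0);back=(a[0]+a[1])/2;fr=(a[2]+a[3])/2
print("head c",hc,"len",np.linalg.norm(fr-back),"w",np.linalg.norm(a[0]-a[1]),"yaw",np.degrees(np.arctan2(*(fr-back)[1::-1])),np.degrees(np.arctan2(*(tip-back)[1::-1])), "hc-tip",np.linalg.norm(tip[:2]-hc[:2]))
d,p,q=pickle.load(open("pics/w2.pkl","rb"))
u=c(400,302,6,215,195);A=onz(d,u,.131,p,q);print("axle",A)
B=[onz(d,c(x,y,3,195,110),.018,p,q) for x,y in((52,28),(497,61),(430,543),(44,522))]
for x in B: print(x)
for i,j in((0,1),(3,2),(0,3),(1,2)):
  v=B[j]-B[i];print(np.linalg.norm(v),np.degrees(np.arctan2(v[1],v[0])))
print("board c",np.mean(B,0))
t=onz(d,c(257,336,3,195,110),.088,p,q); print("tyre c",t)
# slots
S=[onz(d,c(x,y,6,215,195),.124,p,q) for x,y in((398,208),)]
for s in S: v=s-A;print(np.degrees(np.arctan2(v[1],v[0])),np.linalg.norm(v[:2]))
# crown teeth tops
for x,y in((348,210),(445,213),(503,297),(445,378),(342,376),(290,295)):
  v=onz(d,c(x,y,6,215,195),.124,p,q)-A;print("tooth",np.degrees(np.arctan2(v[1],v[0]))%60,np.linalg.norm(v[:2]))
E
```

```text
[ 0.44501229 -0.30886898  0.014     ]
[ 0.45078721 -0.2965321   0.014     ]
[ 0.47761271 -0.32316526  0.014     ]
[ 0.48328366 -0.31105407  0.014     ]
[ 0.52114983 -0.33505886  0.007     ] [ 0.48413724 -0.31855671  0.007     ] -24.029815204172824
head c [ 0.46417397 -0.3099051   0.014     ] len 0.03559527945450066 w 0.01362161471130437 yaw -23.87887545279929 -23.833504442413574 hc-tip 0.06228130183871898
axle [ 0.53192535 -0.04684514  0.131     ]
[ 0.39442998 -0.07236186  0.018     ]
[0.48099546 0.082961   0.018     ]
[ 0.67130574 -0.02262047  0.018     ]
[ 0.58566604 -0.17997123  0.018     ]
0.1778166830787934 60.86793700084673
0.1791463594884938 61.44232201062216
0.21943337453414957 -29.36664944749555
0.21763604895882666 -29.02089971833251
board c [ 0.5330993  -0.04799814  0.018     ]
tyre c [ 0.52396608 -0.04370566  0.088     ]
156.14206681301252 0.012885496337582559
tooth 7.694002381417505 0.014924592710054904
tooth 4.530445284786381 0.013975466985634052
tooth 57.7282294578131 0.016547455454071495
tooth 59.59220548436326 0.017693040042964164
tooth 4.7245096372382065 0.01819903502613781
tooth 10.646372384294125 0.017405707563348683
```

Sizes check within about 1 mm. Axle (0.5325,-0.0474), hole yaw −29.0°, nut slots about 3° short of lined up at the start. Next: grip the nut at tool yaw 94°.

```bash
python3 - <<'E'
from h import *
ax=np.array([.5325,-.0474])
q=down(np.radians(94))
robot.command_gripper(.75,60)
robot.goto([*ax,.16],q); print(robot.current_time_s(),robot.current_q(),robot.current_contact_force())
robot.servo_line([*ax,.0995],rate=.08)
print(robot.current_time_s(),robot.current_position(),robot.current_contact_force(),robot.current_torque())
robot.command_gripper(0,40)
print(robot.current_time_s(),robot.current_position(),robot.current_opening(),robot.current_contact_force(),robot.current_torque())
snap("wrist","w3")
E
```

```text
3.975 [-1.35541253e-01  5.64727410e-02  1.97976811e+00  7.84667667e-05
  1.10646660e+00 -1.77363876e+00] [-0.73253901 -0.31020285  0.46010207]
4.8833 [ 0.53291952 -0.04746742  0.09978243] [ 0.2278325  -0.0189964  -0.48111318] [ 0.01812567 -0.01159773 -0.02294305]
5.2417 [ 0.53352565 -0.04920859  0.10093958] 0.41523586112828165 [ 0.09569623 -5.67523843  2.32034377] [-0.92280751  0.18228331  0.02794038]
```

View pics/w3.png

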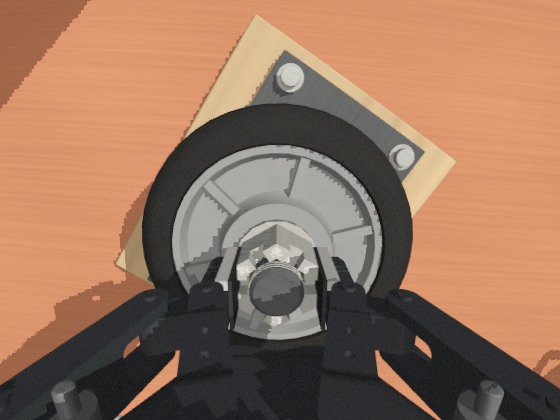

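w3: jaws at (236..323) on the nut flats, axle top centred (276,290). The grip pulled the TCP about 1.8 mm in −y, so recentre there.

```bash
python3 - <<'E'
from h import *
import pickle
d,p,q=pickle.load(open("pics/w3.pkl","rb"))
print(onz(d,(276,290),.131,p,q))
p=robot.current_position()
ax=np.array([.5325,-.0492])
robot.servo_line([*ax,.0995],rate=.05,attitude=down(np.radians(94)))
robot.command_gripper(0,100)
print(robot.current_position(),robot.current_opening(),robot.current_contact_force(),robot.current_torque(),robot.current_time_s())
q0=robot.current_q();print(q0)
def yaw():
    r=rot(robot.current_ee_rot()).as_matrix();return np.degrees(np.arctan2(r[1,0],r[0,0]))
print(yaw())
qc=robot.solve_ik([*ax,.0995],down(np.radians(94)));print(qc)
for i in range(6):
    y=np.radians(94-6*(i+1))
    robot.goto([*ax,.0995],down(y))
    print(i,robot.current_time_s(),yaw(),robot.current_torque().round(3),robot.current_contact_force().round(2),robot.current_effort()[5].round(3))
E
```

```text
[ 0.5307898  -0.04800486  0.131     ]
[ 0.5335461  -0.04937604  0.10113934] 0.4061541675642147 [-1.72840577 -0.27796894  8.07739623] [ 0.00901231  0.30106664 -0.02692935] 5.7583
[-1.38749822e-01  1.20355066e-01  2.03000906e+00 -3.23442468e-05
  9.88922261e-01 -1.77929195e+00]
93.9971243783394
[-1.38711872e-01  1.21856616e-01  2.03177875e+00 -4.44089210e-16
  9.87957289e-01 -1.77932137e+00]
0 6.0083 87.97911188273225 [ 0.002  0.213 -0.004] [-1.7  -0.21  6.58] 0.097
1 6.2583 81.97763125015128 [ 0.017  0.219 -0.066] [-1.26  0.62  8.11] 0.097
2 6.5083 75.97418685982181 [ 0.112  0.173 -0.015] [-1.11  0.28  6.75] 0.097
3 6.7583 69.97536799122857 [ 0.074  0.187 -0.029] [-0.98  0.14  7.4 ] 0.098
4 7.0083 63.97433678307365 [ 0.137  0.2   -0.065] [-1.06  0.25  7.61] 0.098
5 7.2583 57.970743867425384 [ 0.15   0.164 -0.014] [-1.5   0.79  7.97] 0.098
```

```bash
python3 - <<'E'
from h import *
ax=np.array([.5328,-.0493]);z=.101
def yaw():
    r=rot(robot.current_ee_rot()).as_matrix();return np.degrees(np.arctan2(r[1,0],r[0,0]))
y=58
while y>-26:
    y-=4
    robot.goto([*ax,z],down(np.radians(y)))
    t=robot.current_torque();e=robot.current_effort()[5]
    print(y,round(yaw(),2),t.round(3),robot.current_contact_force().round(1),round(e,3))
    if e>.3 or abs(t[2])>.25: break
print(robot.current_time_s(),robot.current_opening())
E
```

```text
54 54.09 [ 0.236 -0.559 -0.022] [2.8 0.7 0.4] 0.111
50 50.15 [ 0.436 -0.804 -0.045] [ 4.1  1.8 -1.9] 0.102
46 46.17 [ 0.542 -0.847 -0.007] [ 3.9  2.8 -0.4] 0.072
42 42.18 [ 0.527 -0.889 -0.063] [ 5.3  2.9 -1.6] 0.058
38 38.17 [ 0.523 -0.936 -0.027] [ 4.8  2.6 -1.1] 0.058
34 34.17 [ 0.504 -0.86  -0.038] [ 4.8  3.  -1.2] 0.058
30 30.17 [ 0.562 -0.922 -0.078] [ 5.2  2.4 -0.9] 0.058
26 26.17 [ 0.503 -0.967 -0.054] [ 5.2  3.8 -1.5] 0.059
22 22.17 [ 0.586 -1.002 -0.038] [ 3.8  2.6 -1.1] 0.059
18 18.17 [ 0.545 -0.993 -0.024] [ 5.2  3.3 -1.1] 0.059
14 14.17 [ 0.495 -1.034 -0.024] [ 5.1  3.2 -1.2] 0.059
10 10.18 [ 0.535 -1.015 -0.04 ] [ 5.4  3.3 -2. ] 0.058
6 6.17 [ 0.497 -1.006 -0.1  ] [ 5.3  2.8 -1.8] 0.058
2 2.17 [ 0.556 -1.06  -0.007] [ 5.5  3.  -1.2] 0.058
-2 -1.82 [ 0.526 -1.118 -0.012] [ 6.   2.9 -2. ] 0.058
-6 -5.82 [ 0.479 -1.127  0.037] [ 6.5  2.9 -1.8] 0.058
-10 -9.82 [ 0.491 -1.161 -0.034] [ 7.   2.5 -2.6] 0.058
-14 -13.8 [ 0.474 -1.142  0.06 ] [ 5.6  2.  -1.2] 0.121
-18 -17.79 [ 0.544 -1.141  0.082] [ 6.   2.4 -2.6] 0.152
-22 -21.79 [ 0.472 -1.102  0.123] [ 6.1  3.3 -1.8] 0.153
-26 -25.79 [ 0.473 -1.114  0.087] [ 7.3  2.1 -3.5] 0.153
12.5083 0.3990436206324554
```

```bash
python3 - <<'E'
from h import *
d,p,q=snap("wrist","w4")
print(robot.current_effort(),robot.current_position())
a=d["img"][200:360,180:380,::-1];cv2.imwrite("pics/w4c.png",cv2.resize(a,None,fx=3.7,fy=3.7,interpolation=cv2.INTER_CUBIC))
E
```

```text
[ -1.97059616 -39.38334346 -29.31473494  -1.01769749   2.13853508
   0.09116356] [ 0.53436574 -0.0489951   0.10136007]
```

View pics/w4.png

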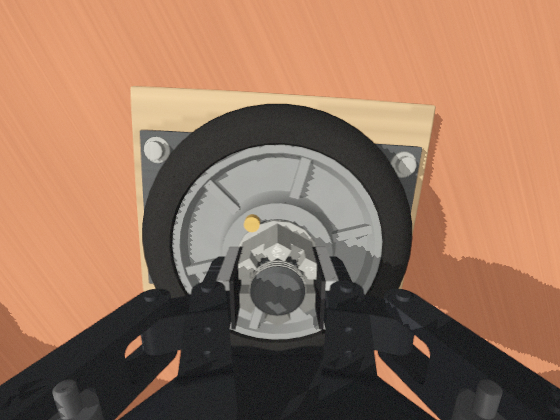

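View pics/w4c.png

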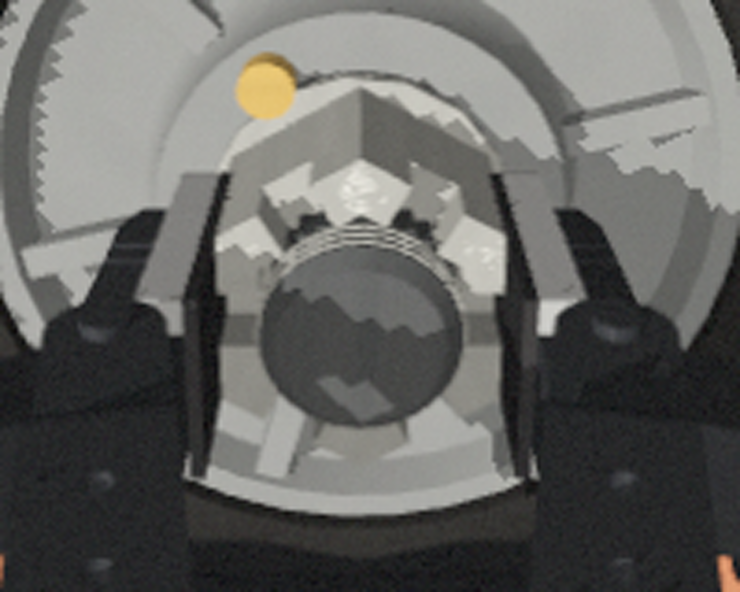

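```bash
python3 - <<'E'
from h import *
import pickle
ax=np.array([.5332,-.0485])
for n,u in(("w2",(215+515/6,195+163/6)),("w4",(180+267/3.7,200+88/3.7))):
    d,p,q=pickle.load(open(f"pics/{n}.pkl","rb"))
    for z in(.093,.097,.1):
        v=onz(d,u,z,p,q)[:2]-ax;print(n,z,np.degrees(np.arctan2(v[1],v[0])),np.linalg.norm(v))
E
```

```text
w2 0.093 92.3472288841052 0.024581109100779583
w2 0.097 95.41310899532303 0.024937847545230034
w2 0.1 97.65101409504145 0.025251047566388768
w4 0.093 99.86659457543584 0.023319172771573953
w4 0.097 97.37311790717982 0.02424167181551813
w4 0.1 95.62634820250071 0.024961704799503884
```

The nut is square in the jaws. The studs don't interfere. The stiffness step came at yaw −12°, about 106° on from the start. The next slot is then at −29° (17° on), which fits the 54–115° window and the 11° rule. I'll finish the turn there.

```bash
python3 - <<'E'
from h import *
ax=np.array([.5332,-.0490]);z=.101
def yaw():
    r=rot(robot.current_ee_rot()).as_matrix();return np.degrees(np.arctan2(r[1,0],r[0,0]))
robot.goto([*ax,z],down(np.radians(-29.2)))
print(yaw(),robot.current_torque(),robot.current_contact_force(),robot.current_effort()[5])
d,p,q=snap("wrist","w5")
robot.command_gripper(.75)
print(yaw(),robot.current_position(),robot.current_torque(),robot.current_contact_force())
robot.servo_line([*ax,.17],rate=.15)
snap("wrist","w6")
print(robot.current_time_s())
# view along hole
yw=np.radians(61); f=np.array([np.cos(yw-np.pi/2),np.sin(yw-np.pi/2)])
m=ax-f*.0
robot.goto([*m,.17],down(yw)); d,p,q=snap("wrist","w7")
print(robot.current_time_s(),p)
for n in("w6","w7"):
    a=cv2.imread(f"pics/{n}.png")[180:330,180:380];cv2.imwrite(f"pics/{n}c.png",cv2.resize(a,None,fx=3.7,fy=3.7,interpolation=cv2.INTER_CUBIC))
E
```

```text
-28.97266144147282 [ 0.31329764 -1.02740848  0.12147892] [ 5.85725628  1.51409013 -1.26835716] 0.20637053065001965
-29.163315317308605 [ 0.53258437 -0.04915852  0.10075975] [ 0.05622044 -0.0284577  -0.02905836] [ 0.21502585  1.03746711 -0.36884523]
13.9167
15.3667 [ 0.53285793 -0.04895582  0.16939347]
```

View pics/w6c.png

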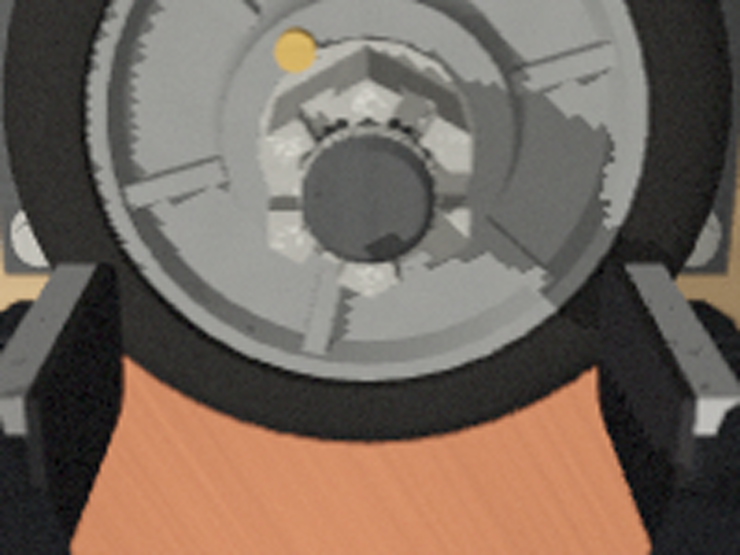

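View pics/w7c.png

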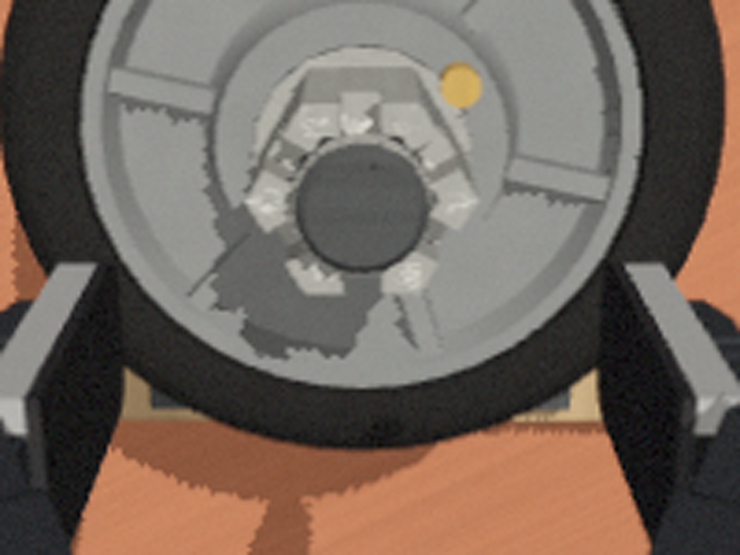

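w6/w7: the slots run level in w6 (285↔455, row 203) and vertical in w7 (slot at (360,103)), so they match the hole direction. Next: refine the axle position.

```bash
python3 - <<'E'
from h import *
import pickle
for n,(x,y) in(("w6",(368,194)),("w7",(363,205))):
    d,p,q=pickle.load(open(f"pics/{n}.pkl","rb"))
    print(n,onz(d,(180+x/3.7-.4,180+y/3.7-.4),.131,p,q))
    a=d["img"][195:265,235:325,::-1];cv2.imwrite(f"pics/{n}e.png",cv2.resize(a,None,fx=8,fy=8,interpolation=cv2.INTER_CUBIC))
d,p,q=pickle.load(open("pics/w7.pkl","rb"))
# predicted slot edges for hole yaw -29 at ax
ax=np.array([.5338,-.0487]);h=np.array([np.cos(np.radians(-29)),np.sin(np.radians(-29))]);n=np.array([-h[1],h[0]])
for s in(-1,1):
  for z in(.124,.116):
    print(s,z,[((proj(d,[*(ax+s*h*.0175+k*n*.0035),z],p,q)-[235,195])*8).round() for k in(-1,1)])
E
```

```text
w6 [ 0.53375828 -0.04609682  0.131     ]
w7 [ 0.53168498 -0.04680651  0.131     ]
-1 0.124 [array([290., 118.]), array([377., 118.])]
-1 0.116 [array([292.,  92.]), array([375.,  91.])]
1 0.124 [array([293., 515.]), array([375., 515.])]
1 0.116 [array([294., 476.]), array([374., 476.])]
```

View pics/w7e.png

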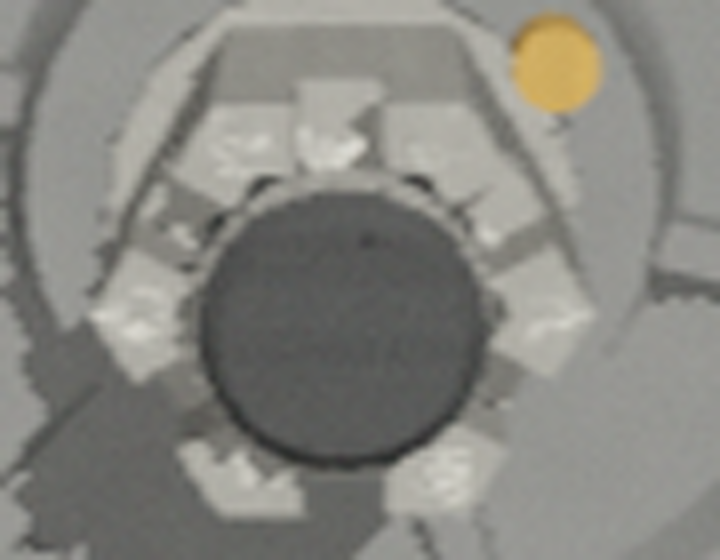

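```bash
python3 - <<'E'
from h import *
yw=np.radians(-114)
f=np.array([np.cos(yw+np.pi/2),np.sin(yw+np.pi/2)]);print(f)
hc=np.array([.4655,-.3115])-f*.002
robot.command_gripper(.6,40)
robot.goto([*hc,.12],down(yw)); snap("wrist","w8")
robot.servo_line([*hc,.0035],rate=.12)
print(robot.current_position(),robot.current_contact_force(),robot.current_time_s())
robot.command_gripper(0,40)
print(robot.current_opening()*85,robot.current_position(),robot.current_contact_force(),robot.current_time_s())
snap("wrist","w9")
E
```

```text
[ 0.91354546 -0.40673664]
[ 0.4643945  -0.31123983  0.00432087] [ 0.0207175   0.98248266 -0.34463933] 19.0083
12.686589669977215 [ 0.46433218 -0.31116303  0.00441447] [-0.31419494  0.78850295  3.84593585] 19.4333
```

View pics/w9.png

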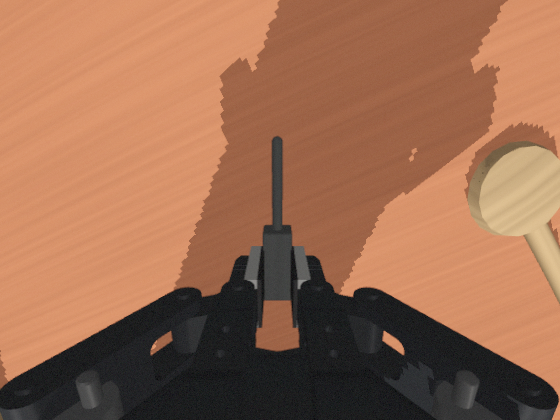

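The pin is held centrally in the jaws (shank column 277, rows 138–228). I'll work out where it sits in the tool frame, lift, and go to a standoff in line with the hole.

```bash
cat >> h.py <<'E'
def yawf(yw): # pin forward dir for tool yaw (rad)
    return np.array([np.cos(yw+np.pi/2),np.sin(yw+np.pi/2)])
E
python3 - <<'E'
from h import *
import pickle
d,p,q=pickle.load(open("pics/w9.pkl","rb"))
M=rot(q).as_matrix()
for u,z in(((277,137),.007),((277,228.5),.014),((277,229),.007)):
    P=onz(d,u,z,p,q);print(P,(P-p)@M)
robot.servo_line([*robot.current_position()[:2],.165],rate=.25)
yw=np.radians(-119);f=yawf(yw);c=np.array([.5340,-.0488])
# tip standoff: tip 25mm from axis -> head center c - f*(.062+.03)
tcp=c-f*(.062+.035+.002)
robot.goto([*tcp,.1165],down(yw))
print(robot.current_position(),robot.current_contact_force(),robot.current_opening()*85,robot.current_time_s())
d,p,q=snap("wrist","w10")
s=robot.read_camera("side");a=s["img"][140:260,220:400,::-1];cv2.imwrite("pics/s10.png",cv2.resize(a,None,fx=4,fy=4,interpolation=cv2.INTER_CUBIC))
E
```

```text
[ 0.52060234 -0.33508387  0.007     ] [-0.00103073 -0.0611389  -0.002489  ]
[ 0.48287227 -0.31826588  0.014     ] [-0.00104794 -0.01984142 -0.00955446]
[ 0.48036889 -0.31714861  0.007     ] [-0.00105296 -0.01708894 -0.00255882]
[ 0.44777448 -0.00136789  0.11638633] [ 0.88048742  0.39199242 -1.0514931 ] 12.598439778192624 21.4833
```

View pics/w10.png

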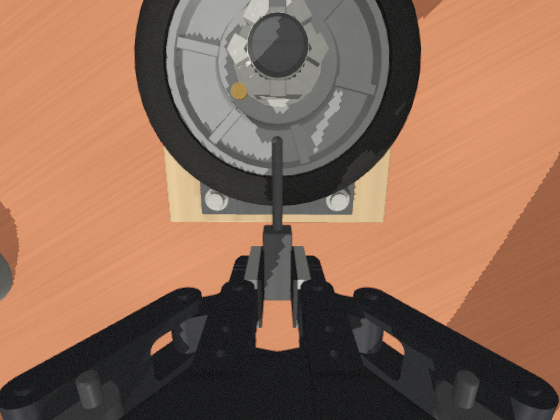

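View pics/s10.png

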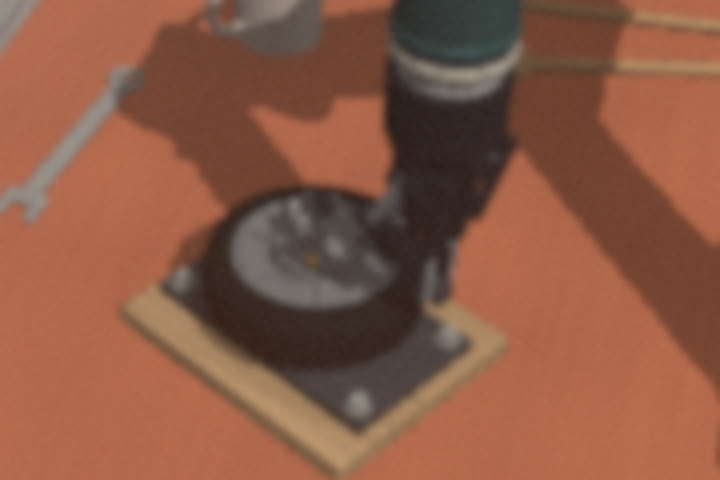

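```bash
python3 - <<'E'
from h import *
import pickle
d,p,q=pickle.load(open("pics/w10.pkl","rb"))
a=d["img"][5:145,225:335,::-1];cv2.imwrite("pics/w10c.png",cv2.resize(a,None,fx=5,fy=5,interpolation=cv2.INTER_CUBIC))
E
```

View pics/w10c.png

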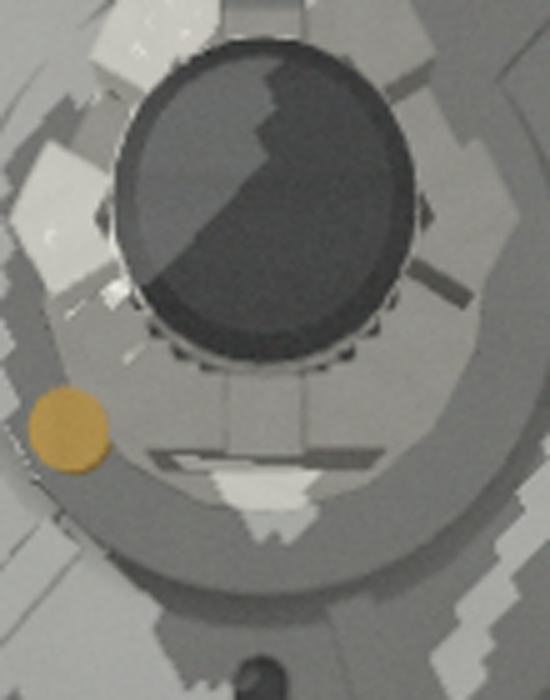

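Slot centre sits at column 264/5, tip at 262/5, axle centre at 265/5. Line-up is within about 0.3 mm, and the angle is good. Shift 0.25 mm and feel the pin in with small steps.

```bash
cat > ins.py <<'E'
from h import *
yw=np.radians(-119);f=np.append(yawf(yw),0);tx=np.array([np.cos(yw),np.sin(yw),0])
C=np.array([.5340,-.0488,0])
def st():
    p=robot.current_position();F=robot.current_contact_force();e=p-C
    return p,np.array([F@f,F@tx,F[2]]),np.array([-(e@f),e@tx,p[2]])*1000
E
python3 - <<'E'
from ins import *
p,F0,e=st();print(F0.round(2),e.round(2))
lat=e[1]/1000+.00025; z=.1165
dist=.099
while dist>.062:
    dist-=.003
    robot.servo_line(np.array([*(C+lat*tx-dist*f)[:2],z]),rate=.03,attitude=down(yw))
    p,F,e=st();print(round(dist*1000,1),(F-F0).round(2),e.round(2))
    if (F-F0)[0]<-3 or np.abs((F-F0)[1:]).max()>4: print("stop");break
print(robot.current_time_s());snap("wrist","w11")
d=cv2.imread("pics/w11.png")[5:245,185:375];cv2.imwrite("pics/w11c.png",cv2.resize(d,None,fx=2.5,fy=2.5,interpolation=cv2.INTER_CUBIC))
E
```

```text
[ 0.51 -0.76 -0.52] [ 97.94   0.52 116.71]
96.0 [-1.42  0.89  0.37] [ 95.21   1.17 116.7 ]
93.0 [ 0.14  0.86 -0.47] [ 92.69   0.81 116.55]
90.0 [-0.62  0.89  0.19] [ 89.82   0.69 116.54]
87.0 [-0.02  1.55 -0.43] [ 86.82   0.74 116.52]
84.0 [-0.4   0.72 -0.89] [ 83.82   0.75 116.53]
81.0 [-1.06  0.56 -0.39] [ 80.77   0.74 116.56]
78.0 [-0.94 -0.24 -0.81] [ 77.79   0.73 116.54]
75.0 [-1.06  0.56 -0.39] [ 74.8    0.76 116.56]
72.0 [-1.03  0.43 -1.  ] [ 71.78   0.74 116.57]
69.0 [-0.26  1.06 -0.17] [ 68.77   0.75 116.56]
66.0 [-0.06  0.13  0.  ] [ 65.79   0.75 116.54]
63.0 [-1.08 -0.54 -0.33] [ 62.77   0.75 116.56]
60.0 [-0.39  0.87  0.36] [ 59.78   0.76 116.55]
24.8333
```

View pics/w11c.png

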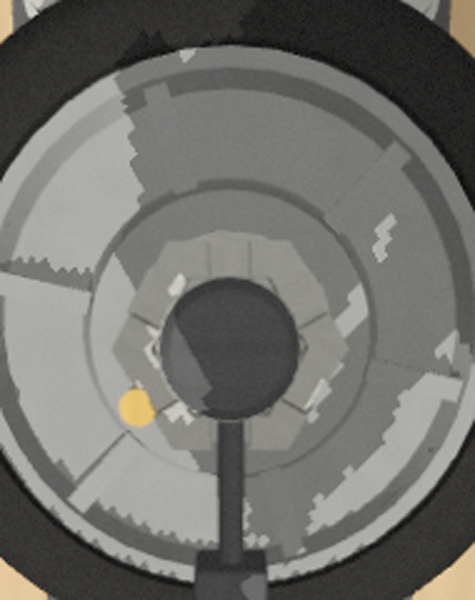

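The shank has gone straight into the slot and hole with no resistance. I'll continue until the shoulder touches.

```bash
python3 - <<'E'
from ins import *
p,F0,e=st();print(F0.round(2),e.round(2))
lat=.00075; z=.1165
dist=.060
for k in range(40):
    dist-=.003 if dist>.041 else .001
    robot.servo_line(np.array([*(C+lat*tx-dist*f)[:2],z]),rate=.03,attitude=down(yw))
    p,F,e=st();print(round(dist*1000,1),F.round(2),e.round(2))
    if F[0]<-4 or np.abs(F[1:]).max()>5 or dist<.031: print("stop");break
print(robot.current_time_s(),robot.current_opening()*85);snap("wrist","w12")
d=cv2.imread("pics/w12.png")[5:305,165:395];cv2.imwrite("pics/w12c.png",cv2.resize(d,None,fx=2,fy=2,interpolation=cv2.INTER_CUBIC))
E
```

```text
[-0.11 -0.06 -0.48] [ 59.92   0.75 116.51]
57.0 [-0.45  1.47 -0.85] [ 56.81   0.72 116.54]
54.0 [ 0.88  0.83 -0.22] [ 53.77   0.71 116.54]
51.0 [ 0.55  0.19 -0.27] [ 50.78   0.74 116.53]
48.0 [-0.34 -0.05 -0.29] [ 47.8    0.72 116.54]
45.0 [ 0.07 -0.61 -0.92] [ 44.78   0.73 116.55]
42.0 [-1.02 -0.02 -0.81] [ 41.77   0.73 116.56]
39.0 [-0.01  0.01 -1.09] [ 38.76   0.73 116.58]
38.0 [-0.64  0.14 -0.37] [ 38.01   0.76 116.45]
37.0 [-1.03 -0.59 -1.1 ] [ 37.17   0.82 116.42]
36.0 [-4.85  0.48  2.74] [ 36.99   0.81 116.31]
stop
27.3833 12.977212952396007
```

View pics/w12c.png

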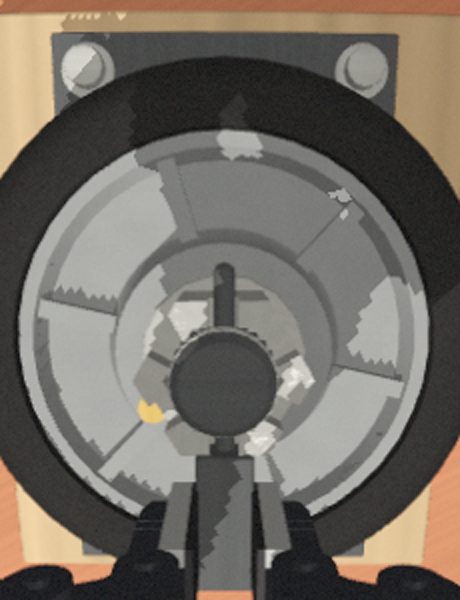

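```bash
python3 - <<'E'
from ins import *
import pickle
d,p,q=pickle.load(open("pics/w12.pkl","rb"))
A=onz(d,(165+223/2,5+382/2),.131,p,q);T=onz(d,(165+224/2,5+263/2),.119,p,q);S=onz(d,(165+224/2,5+458/2),.126,p,q)
print(A,(T-A)@f*1000,(S-A)@f*1000,(T-A)@tx*1000)
a=cv2.imread("pics/w12.png")[180:260,225:325];cv2.imwrite("pics/w12e.png",cv2.resize(a,None,fx=7,fy=7,interpolation=cv2.INTER_CUBIC))
E
```

```text
[ 0.53379286 -0.04835643  0.131     ] 24.69942339824254 -19.483744693231223 0.2281828640779057
```

View pics/w12e.png

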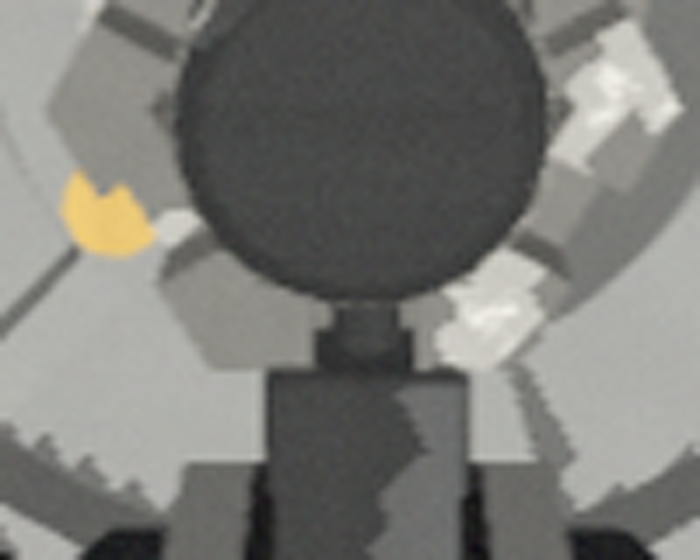

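```bash
python3 - <<'E'
from ins import *
lat=.00075
for dist,z,l in((.0362,.1168,.0007),(.0360,.1165,.0010),(.0360,.1165,.0005),(.0358,.1168,.0007)):
    robot.servo_line(np.array([*(C+l*tx-dist*f)[:2],z]),rate=.03,attitude=down(yw)); robot.dwell(.1)
    p,F,e=st();print(round(dist*1000,1),F.round(2),e.round(2))
    if F[0]<-9: break
print(robot.current_time_s())
E
```

```text
36.2 [-4.86 -0.08  1.44] [ 36.91   0.82 116.44]
36.0 [-6.66 -1.61  2.79] [ 36.87   0.89 116.35]
36.0 [-5.97  0.75  2.74] [ 36.9    0.77 116.32]
35.8 [-6.61  0.02  1.98] [ 36.9    0.83 116.38]
28.8333
```

The pin stops dead at 36.9 mm whatever small offsets I apply, and in the picture the head's front edge meets the nut flat with no gap, so the head is home. Relax, release and back off.

```bash
python3 - <<'E'
from ins import *
robot.servo_line(np.array([*(C+.0008*tx-.0367*f)[:2],.1164]),rate=.03,attitude=down(yw)); robot.dwell(.1)
print(st()[1].round(2))
robot.command_gripper(.45,40)
p,F,e=st();print(F.round(2),e.round(2))
robot.servo_line(p+[0,0,.06],rate=.08)
snap("wrist","w13")
robot.servo_line(p+[0,0,.15]-f*.06,rate=.2)
print(robot.current_time_s());snap("wrist","w14")
a=cv2.imread("pics/w13.png")[60:300,165:395];cv2.imwrite("pics/w13c.png",cv2.resize(a,None,fx=2.5,fy=2.5,interpolation=cv2.INTER_CUBIC))
a=robot.read_camera("side")["img"][140:260,220:400,::-1];cv2.imwrite("pics/s14.png",cv2.resize(a,None,fx=4,fy=4,interpolation=cv2.INTER_CUBIC))
E
```

```text
[-5.34  0.1   0.86]
[-0.24 -0.67 -0.99] [ 35.73   0.65 116.87]
31.2
```

View pics/w13c.png

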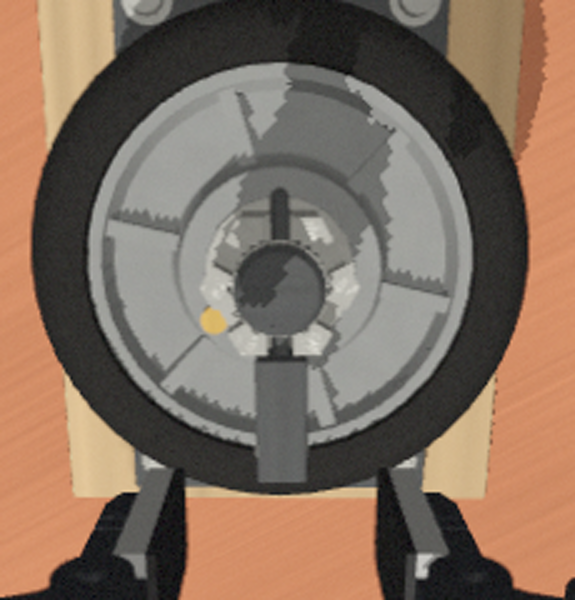

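View pics/s14.png

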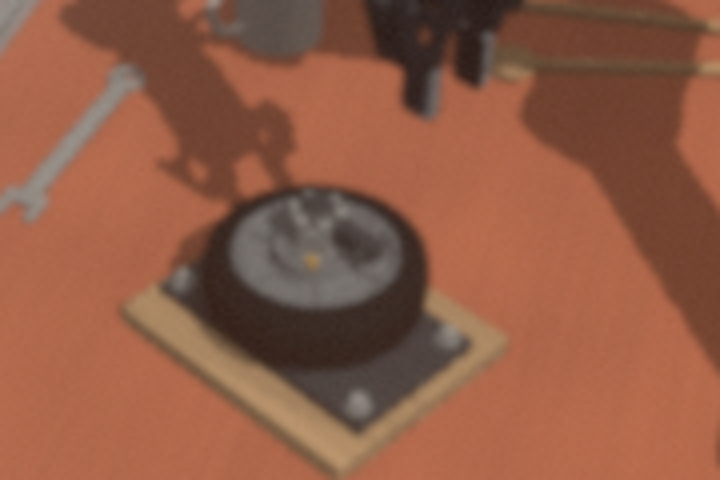

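w13: pin through nut and axle, tip at (280,190), head front at row 358 against the nut, pin standing free. One numeric check of seating.

```bash
python3 - <<'E'
from ins import *
import pickle
for n in("w13","w14"):
    d,p,q=pickle.load(open(f"pics/{n}.pkl","rb"));print(n,p,proj(d,[.534,-.0488,.131],p,q))
d,p,q=pickle.load(open("pics/w13.pkl","rb"))
g=lambda x,y,z: onz(d,(165+x/2.5-.3,60+y/2.5-.3),z,p,q)
A=g(280,290,.131);print([round((g(*a)-A)@f*1000,2) for a in((280,187,.119),(280,360,.126),(283,483,.126),(250,355,.124))])
a=d["img"][130:270,225:325,::-1];cv2.imwrite("pics/w13e.png",cv2.resize(a,None,fx=5.5,fy=5.5,interpolation=cv2.INTER_CUBIC))
d,p,q=pickle.load(open("pics/w14.pkl","rb"));u=proj(d,[.534,-.0488,.131],p,q).astype(int)
a=d["img"][max(0,u[1]-60):u[1]+80,u[0]-60:u[0]+60,::-1];cv2.imwrite("pics/w14e.png",cv2.resize(a,None,fx=4.2,fy=4.2,interpolation=cv2.INTER_CUBIC))
E
```

```text
w13 [ 0.50200443 -0.03198517  0.17642091] [277.14270515 174.10608947]
w14 [ 0.44977702 -0.00302885  0.26607033] [277.10016548  88.38088579]
[np.float64(24.72), np.float64(-19.48), np.float64(-54.67), np.float64(-18.63)]
```

View pics/w13e.png

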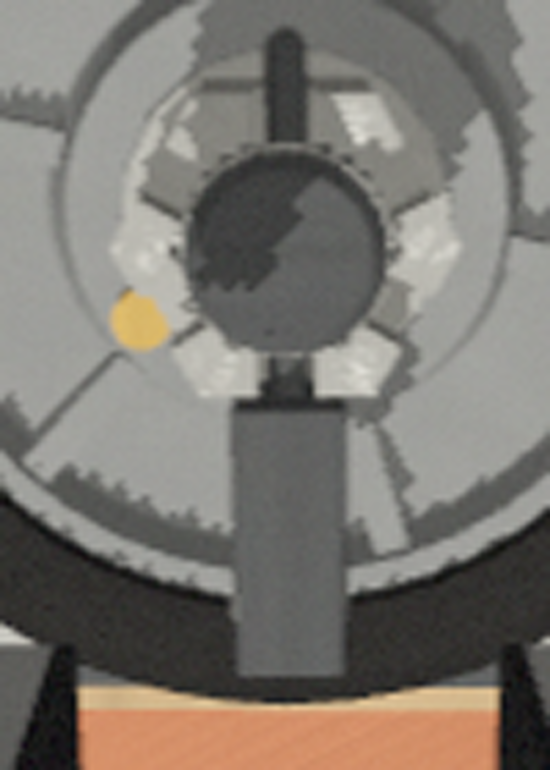

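View pics/w14e.png

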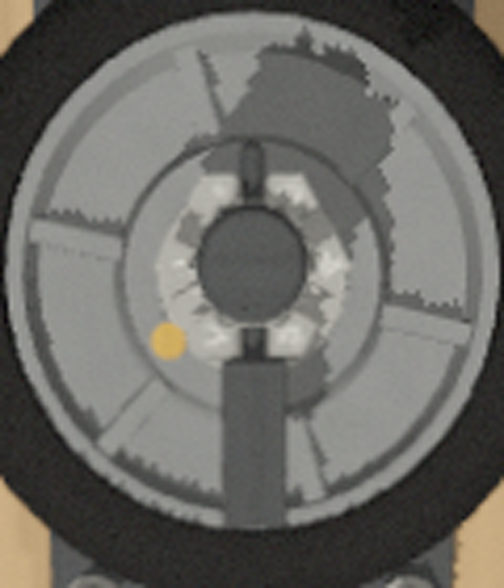

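Tip protrusion is the same pressed and released (24.70 and 24.72 mm), so the pin hasn't moved off its stop. Handing in.

```bash
python3 - <<'E'
from workcell import robot
robot.hand_in(); print(robot.current_time_s())
E
```

```text
the job is handed in; nothing more can be done
the job is handed in; nothing more can be done
```

I turned the nut down in one grip until it came snug and took it on to the next slot. The locking pin is through slot and hole with its head against the nut. I let go, backed off and handed in at about 31 s of robot time.

- **Nut:** it turned freely for about 106°, then went stiff. I took it on about 17° more, and the close-up showed the slots in line with the hole to about 0.5°.
- **How clear the snug point was:** the step in torque was small, about 0.1 N m in readings taken with the arm stopped, not the 0.45 N m stated. I settled on that slot because your limits (snug 54–115° on, next slot at least 11° after) left no other.
- **Pin:** it went in with about 1 N or less of resistance until it stopped dead at 5–7 N. Small sideways and up-and-down nudges did not take it further, so I took that as the head coming home.
- **After letting go:** the pin stayed where it was. Its tip measured 24.70 mm past the axle with the pin pressed in, and 24.72 mm after release.
- **A check that disagreed:** camera measurements put the tip 1.3 mm short of the expected 26 mm, and the head's front edge about 0.8 mm from the nut. The first is within the 2 mm camera error. The second may be partly the viewing angle and a slight droop of the pin. I went by the firm stop and did not push again.

I touched nothing else on the trolley, but I did not re-measure the other items before handing in. A fingertip probably brushed the raised yellow stud on the hub at the start of the turn, at about 8 N.

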